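Flip the kit carrier and press the keyed collar home on the bonding jig

TASK

On the blue bonding jig, fold the grey carrier plate with the orange knob right over onto the other half, so that its ribbed face lies up and flat around the steel spigot. Then set the loose knurled aluminium collar, the way up it stands, over the spigot, turn it until its hidden keyways drop over the three brass pins, and push it down against the sprung black pad until it is fully home. Finish with the fingers still on the collar, holding it pushed home for the cement to take, and leave the other small things on the bench where they are.

Things in the scene. Friction and masses are not known exactly. Their poses are not given: they have to be found in the camera images.
- jig: The bonding jig, a fixed blue bed 88 mm along its own x and 228 mm along its y, yawed up to 0.3 rad either way. Origin at bench level under the middle of the hinge; z up. The half at negative y (16 mm high) has the carrier plate lying over it at the start; the half at positive y (25 mm high) carries the steel spigot, at x = 0, y = +62 mm.
- hinge (a point): Middle of the hinge of the carrier plate, 28 mm above the bench; the hinge line runs along the jig's x.
- spigot (a point): Centre of the top of the upright steel spigot, 59 mm above the bench. The spigot is 24 mm in diameter; its top 6 mm taper to 14 mm.
- pin (a point): Tip of one of the three brass pins of the spigot (the one towards the jig's +x), 41 mm above the bench. The pins are 6 mm thick, 120 degrees apart, reach 17.5 mm from the spigot's axis, and their tops are 44 mm above the bench.
- pad (a joint): How far (m) the sprung black pad round the spigot, below the pins, is pressed down: 42 mm in diameter, top 37 mm above the bench at 0, 2 N per mm. The last 5 mm of the collar's way down press it, to about 10 N with the collar fully home (0.005); it lifts the collar off again if let go.
- leaf (a joint): Angle (rad) of the grey carrier plate: 0 = open over the jig's negative y half, smooth back up; 3.14 = folded right over on the positive y half, ribs up. Starts at 0 to 0.5. Plate 88 x 100 x 6 mm, 80 g, with a 48 mm square window that goes round the spigot; the stiff hinge stays where it is left (1 to 2 N at the knob moves it). Folded, its top is 31 mm, its ribs 34 mm above the bench.
- leaf_knob (a point): Middle of the carrier plate's orange knob: a round bar 12 mm thick, 44 mm long, out of the plate's edge towards the jig's -x, parallel to the hinge line, 88 mm from it and 67 mm to -x of the jig's middle; 23 mm from the plate's edge. Pinched from above it can be led round the hinge in a half circle, the hand still pointing down: the bar turns between the fingers.
- collar: The loose knurled aluminium collar, the right way up on the bench: a ring 54 mm across, 28 mm high, bore 27 mm, about 180 g. Origin at the centre of its underside, z up. It rests on the pins with its underside 44 mm above the bench; with its keyways in line with the pins (within about 5 degrees) it drops, and is fully home, stopped by the pins, with its underside 32 mm above the bench.
- keyways (a point): Point on the collar's axis at the roof of its keyways, 12 mm above its underside. Three equal keyways, 120 degrees apart, 10 mm wide and 12 mm high, are cut into the bore from below; they do not show from above and nothing marks their direction: find it by turning (a third of a turn at most).
- paint_pot: Small amber paint pot with red cap, 36 mm in diameter, 45 mm high, near the collar; bystander. Origin under its centre.
- primer_pot: Grey pot with black cap, 40 mm in diameter, 50 mm high; bystander. Origin under its centre.
- glue_bottle: White bottle with orange cap, 38 mm in diameter, 100 mm high; bystander. Origin under its centre.
- kit_arm: Flat grey kit arm with a C-clip at each end, about 120 mm long, 6 mm thick; bystander. Origin under its middle.
- tweezers: Steel tweezers, about 125 mm long, lying flat; bystander. Origin under their middle.
- knife: Hobby tool with blue handle, 150 mm long, lying flat; bystander.
- putty_tin: Flat yellow tin, 56 mm in diameter, 22 mm high; bystander. Origin under its centre.

How it is judged:
On the way:
1. the carrier plate is folded right over (value of joint leaf above 3 rad), for 0.2 s.
At the end, for the whole second after the job is handed in: Carrier folded over (joint above 3.0 rad); collar upright (0.1 rad), on the spigot axis (4 mm), underside within 1.8 mm of its home height of 32 mm, at rest, the fingers bearing on it with over 2 N, all through the last second; the spring lifts it off unless it is held down (value of joint leaf above 3 rad and horizontal distance between collar and spigot below 0.004 m and angle between collar's own z axis and vertical below 0.1 rad and z of collar in the frame of jig between 0.029 and 0.0338 m and contact force between the fingers and collar above 2 N and linear speed of collar below 0.02 m/s); the arm keeps its last pose, push and grip.
It fails at once if a bystander is moved by more than 20 mm (distance of any of paint_pot, primer_pot, glue_bottle, kit_arm, tweezers, knife, putty_tin from where it was at the start of the episode above 0.02 m).
It also fails if it takes over 72 s, if anything falls off the work surface, if the arm or the gripper's body presses on something with over 40 N, if the wrist force passes 120 N, or if a joint passes its speed limit or range.

ROBOT

A 6-joint arm with a two-finger parallel gripper is mounted at the origin on the work surface. World frame = base frame: x ahead of the robot, y to its left, z up, the work surface at z = 0. Lengths are in m, angles in rad, forces in N, time in s.
With the tool pointing down it reaches from about 0.3 to 0.775 m from the base axis. Payload 14.6 kg.
Tool frame: the origin (TCP) lies at the very end of the fingers, on their centre line; the grasp point (between the pads) lies 19 mm behind it; z points along the fingers, y is the line along which they close (so a half turn about z gives the same grasp; the last joint's range is limited). The gripper opens to 94 mm and grips with 3 to 60 N. Pads are 16 mm wide; open, the fingers measure 119 mm over their backs; the gripper's body (75 mm by 177 mm) begins 78 mm behind the grasp point.
Start: joints at [-1.269, 0.3, 1.521, -0, 1.321, -0.067], TCP at [0.198, -0.513, 0.205] pointing down, gripper open.
Joint ranges: [-3.03, 3.03], [-0.79, 2.21], [0.23, 2.52], [-1.04, 4.18], [0, 3.07], [-2.55, 2.55]. Speed limits (rad/s): [2.22, 2.22, 2.57, 3.14, 3.14, 3.14].

INTERFACE

Orientations are given as [roll, pitch, yaw] about the fixed x, y, z axes, in that order (R = Rz(yaw) Ry(pitch) Rx(roll)).
In Python, from station import ctrl, cams gives the robot as it stands. The module is installed in compiled form; this text tells all that it offers.
- The arm moves only by the tool arm_command, never from a script. Its argument "plan" is a list that holds one entry, the list of rows, each a list of 7 numbers: the shift along the tool's x, y, z in parts of the range, where 1.0 means 1000 mm, then the turn, a rotation vector about the tool's x, y, z in fractions of the full range, 1 being 2 pi rad, then the closure, from -1 (fully open) to 1 (shut). A call has 1 to 12 rows; each row is the pose to reach, as a shift and turn from the pose commanded when the call began, along the tool's axes at that moment; what a row does not reach only later rows make up. A row lasts 1/10 s, in which the tool goes at most 50 mm and 8.59 degrees, less where a joint would pass 70% of its speed; a pose out of reach is approached as far as the arm can. No shift or turn number may pass 1 either way. A call with a gripper value outside its range is refused whole. The fingers move at their own pace and stop on an object; "squeeze" is the grip in N (left out, the last holds). Time passes only in rows, so rows that repeat a pose let the fingers close. It gives the time, the measured TCP pose, the force, the opening and the grip force at its end, in the units of the state.
- ctrl.get_obs(): the state, without advancing time (a new reading comes with each control period).
- cams.camera(name): name is "side" or "top" or "wrist"; returns (picture, depth): 480x640x3 uint8, blue, green, red; 480x640 float32, m along the optical axis (not along the pixel's ray), 0 where there is no reading.
- cams.camera_info(name): a dict with "fx", "fy", "cx", "cy" (pixels), "world_to_cam" (4x4, takes a point from world to camera coordinates). Camera axes: x right, y down, z forward; pixel columns grow to the right and rows downward; lengths in m; the calibration is good to about 2 mm. A picture is of the moment at which its call begins: read the wrist's pose just before it. camera_info takes no time and is no camera call; for the wrist camera it gives the pose at the moment of the call.
- ctrl.hand_in(): hands the job in; it is judged then, once.
The state is a dict: "time_s": time; "qpos": joint angles; "joint_vel": joint speeds; "tau": joint torques, N m; "ee_pos": TCP position; "eef_rot": TCP orientation; "force": force on the tool from outside, world axes, zero at the start; "moment": the same for the moment, N m; "grip_width": finger opening in m; "grip_force": force on a finger pad.
Only numpy, scipy, OpenCV 4.12 (cv2) and the standard library are available. Lean on these libraries where they do the work, as an engineer would, in place of code of your own. Each camera call takes 0.05 s, during which the arm holds its last target. There are 200 camera calls.

## Working session

There is one attempt and no reset: what is moved stays moved. The work goes in short steps, Python scripts to look and compute and a tool call to move; the robot and the scene stay as the last step left them, time stands still between calls to the robot, and variables do not carry over. Pictures are saved under pics/ and viewed, at most 10 in all, crops included, and the job is handed in when it is done.

Besides the shell and the picture viewer there is one more tool, called after "Emit:" by a JSON object that holds its "api" and its "payload". arm_command: Moves the arm, as the interface text tells. Its arguments: {"type":"object","properties":{"plan":{"type":"array"},"squeeze":{"type":"number"}},"required":["plan"]}

```bash
mkdir -p pics; ls
cat > h.py <<'E'
import numpy as np, cv2
from station import ctrl, cams
def grab(n):
    p,d=cams.camera(n); i=cams.camera_info(n); return p,d,i
def ray(i,u,v):
    T=np.linalg.inv(np.array(i["world_to_cam"])); d=T[:3,:3]@np.array([(u-i["cx"])/i["fx"],(v-i["cy"])/i["fy"],1.]); return T[:3,3],d
def onz(i,u,v,z):
    o,d=ray(i,u,v); return o+d*(z-o[2])/d[2]
def cloud(d,i):
    T=np.linalg.inv(np.array(i["world_to_cam"])); v,u=np.mgrid[:480,:640]
    P=np.stack([(u-i["cx"])/i["fx"]*d,(v-i["cy"])/i["fy"]*d,d],-1)
    return P@T[:3,:3].T+T[:3,3]
E
python3 - <<'E'
from h import *
o=ctrl.get_obs(); print({k:np.round(v,3) for k,v in o.items()})
for n in("top","side"):
    p,d,i=grab(n); cv2.imwrite(f"pics/{n}0.png",p); np.savez(f"{n}0.npz",p=p,d=d,T=i["world_to_cam"],k=[i[x] for x in("fx","fy","cx","cy")])
    print(n,np.linalg.inv(i["world_to_cam"])[:3,3],i["fx"])
E
```

```text
pics
{'time_s': np.float64(0.0), 'qpos': array([-1.269,  0.3  ,  1.522,  0.   ,  1.321, -0.067]), 'joint_vel': array([-0.001,  0.001, -0.002,  0.002,  0.   , -0.   ]), 'tau': array([ 1.0000e-03, -5.3181e+01, -3.5274e+01,  7.1000e-02,  2.4000e-02,
       -0.0000e+00]), 'ee_pos': array([ 0.198, -0.513,  0.205]), 'eef_rot': array([-3.14 , -0.   ,  0.369]), 'force': array([ 0.038, -0.122,  0.973]), 'moment': array([-0.013,  0.038,  0.033]), 'grip_force': np.float64(0.0), 'grip_width': np.float64(0.094)}
top [ 0.29128813 -0.02656439  1.54271103] 605.6878472598346
side [ 0.46221941 -0.74910444  0.58302274] 445.80226879691344
```

View pics/top0.png

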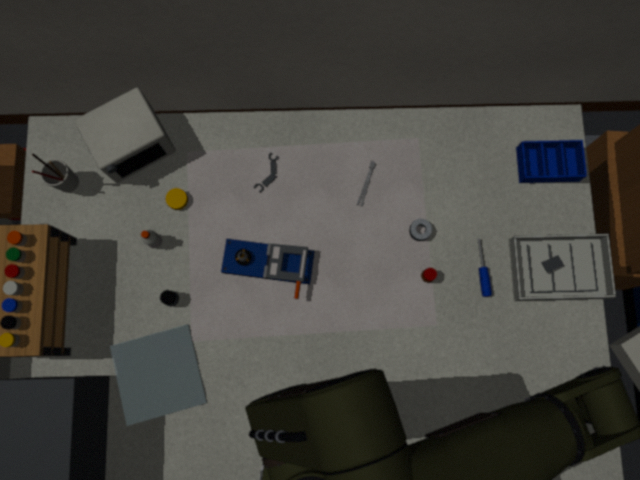

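View pics/side0.png

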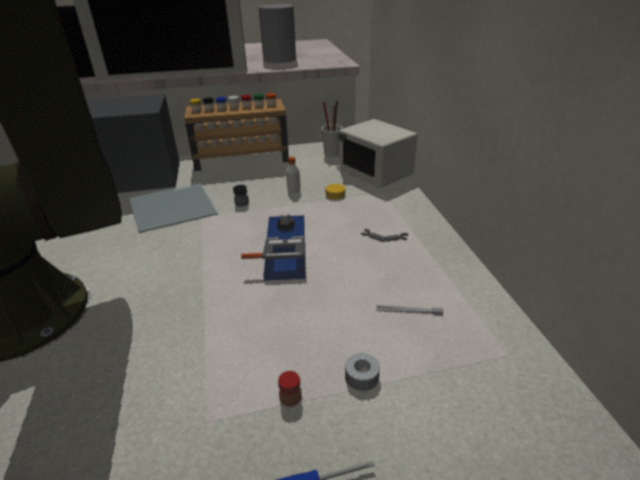

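The top view shows the jig at (270,262) with its spigot at (244,256), the knob at (297,290), the collar at (421,230) and the red pot at (429,275). Image up is world +x and image left is world +y.

```bash
cat > m0.py <<'E'
from h import *
def load(n):
    z=np.load(n+"0.npz"); k=z["k"]; i=dict(fx=k[0],fy=k[1],cx=k[2],cy=k[3],world_to_cam=z["T"]); return z["p"],z["d"],i
for n,col,kn in(("top",(400,445,208,252),(285,310,270,305)),("side",(335,390,345,395),(235,300,245,265))):
    p,d,i=load(n); C=cloud(d,i); hsv=cv2.cvtColor(p,cv2.COLOR_BGR2HSV); H,S,V=cv2.split(hsv)
    v,u=np.mgrid[:480,:640]
    box=lambda b:(u>=b[0])&(u<b[1])&(v>=b[2])&(v<b[3])
    m=box(kn)&(H<14)&(S>150)&(V>70)
    print(n,"knob px",m.sum(),u[m].mean(),v[m].mean(),"ext",u[m].min(),u[m].max(),v[m].min(),v[m].max(),np.median(C[m],0))
    m=box(col)&(C[...,2]>0.02)&(C[...,2]<0.04)
    (cx,cy),r=cv2.minEnclosingCircle(np.c_[u[m],v[m]].astype(np.float32)); 
    print("collar",m.sum(),cx,cy,r,onz(i,cx,cy,.028),np.median(C[m],0))
    m=box((200,330,210,310))&(C[...,2]>.05)&(C[...,2]<.07)
    if m.any(): print("z>50mm",m.sum(),u[m].mean(),v[m].mean(),C[m].mean(0))
p,d,i=load("top"); C=cloud(d,i); H,S,V=cv2.split(cv2.cvtColor(p,cv2.COLOR_BGR2HSV))
m=np.zeros((480,640),np.uint8); m[225:300,210:330]=((H>100)&(H<130)&(S>140))[225:300,210:330]
u0=np.argwhere(m)[:,::-1]
left=u0[u0[:,0]<266]
print(cv2.boxPoints(cv2.minAreaRect(left.astype(np.float32))))
hull=cv2.minAreaRect(u0.astype(np.float32)); bp=cv2.boxPoints(hull); print(bp)
for q in bp: print(onz(i,*q,.02))
print("z+half",np.median(C[left[:,1],left[:,0],2]))
crop=p[220:310,200:330]; s=load("side")[0][200:300,230:320]
cv2.imwrite("pics/c0.png",np.hstack([cv2.resize(crop,(400,277),interpolation=cv2.INTER_CUBIC),cv2.resize(s,(249,277),interpolation=cv2.INTER_CUBIC)]))
E
python3 m0.py
```

```text
top knob px 59 296.9830508474576 288.66101694915255 ext 295 299 281 297 [0.45955119 0.02977888 0.05035311]
collar 283 420.1796875 228.58203125 10.892504692077637 [ 0.60772517 -0.28664638  0.028     ] [ 0.60823489 -0.28580991  0.02690523]
z>50mm 205 287.94146341463414 266.77073170731705 [0.51344605 0.05138342 0.05334383]
side knob px 49 252.0408163265306 255.12244897959184 ext 242 260 254 256 [0.45664423 0.02546122 0.05007498]
collar 721 362.0897521972656 367.79486083984375 17.46578025817871 [ 0.60513121 -0.29366249  0.028     ] [ 0.60536352 -0.29310509  0.02725757]
z>50mm 227 275.22026431718064 246.1497797356828 [0.50789842 0.04669145 0.05206394]
[[221.40334 271.57434]
 [225.66914 238.86986]
 [267.56506 244.33453]
 [263.29926 277.039  ]]
[[221.40334 271.5743 ]
 [225.66914 238.86986]
 [313.47955 250.3234 ]
 [309.21375 283.02783]]
[0.50989799 0.22172881 0.02      ]
[0.594094   0.21155789 0.02      ]
[ 0.55907859 -0.01258389  0.02      ]
[ 4.75533746e-01 -7.62576252e-05  2.00000000e-02]
z+half 0.02478799237859608
```

View pics/c0.png

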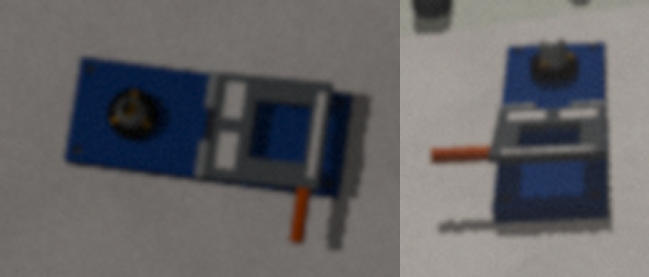

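The plate is slightly raised and the jig's yaw is about -0.15. Next I'll set up a move helper and check the wrist camera's geometry.

```bash
cat >> h.py <<'E'
from scipy.spatial.transform import Rotation as Rn
def rel(pos,yaw,base=None,byaw=None):
    """row (mm, rotvec) for tool-down pose, from base pose (default: measured)"""
    o=ctrl.get_obs(); p0=o["ee_pos"] if base is None else np.array(base)
    R0=Rn.from_euler("xyz",o["eef_rot"]) if byaw is None else Rn.from_euler("xyz",[np.pi,0,byaw])
    R=Rn.from_euler("xyz",[np.pi,0,yaw])
    return np.r_[R0.inv().apply(np.array(pos)-p0)*1000,(R0.inv()*R).as_rotvec()].round(3)
E
python3 - <<'E'
from h import *
i=cams.camera_info("wrist"); T=np.linalg.inv(i["world_to_cam"]); print(T.round(3),i["fx"])
print(rel([.46,.09,.30],-.15)); print(rel([.46,.09,.30],-.15+np.pi))
E
```

```text
[[ 0.361 -0.907 -0.215  0.262]
 [-0.933 -0.352 -0.082 -0.488]
 [-0.002  0.23  -0.973  0.385]
 [ 0.     0.     0.     1.   ]] 331.0901420930319
[ 4.61522e+02 -4.67984e+02 -9.45460e+01 -1.00000e-03  0.00000e+00
  5.19000e-01]
[ 4.61522e+02 -4.67984e+02 -9.45460e+01 -0.00000e+00 -1.00000e-03
 -2.62300e+00]
```

Careful with the scale: shifts go in shares of 1000 mm and turns go in shares of 2 pi rad. That gives: -468 mm / 1000 = -0.468, 461 mm / 1000 = 0.461, 0.52 rad / 6.2832 = 0.0828.

Emit:
{"api": "arm_command", "payload": {"plan": [[[0.04, -0.04, -0.01, 0, 0, 0.008, -1], [0.08, -0.085, -0.02, 0, 0, 0.0191, -1], [0.12, -0.125, -0.028, 0, 0, 0.0286, -1], [0.16, -0.165, -0.036, 0, 0, 0.0382, -1], [0.2, -0.205, -0.045, 0, 0, 0.0477, -1], [0.24, -0.245, -0.055, 0, 0, 0.0573, -1], [0.29, -0.29, -0.065, 0, 0, 0.0668, -1], [0.33, -0.33, -0.075, 0, 0, 0.0764, -1], [0.37, -0.37, -0.085, 0, 0, 0.0828, -1], [0.41, -0.41, -0.095, 0, 0, 0.0828, -1], [0.461, -0.468, -0.095, 0, 0, 0.0828, -1], [0.461, -0.468, -0.095, 0, 0, 0.0828, -1]]]}}

```text
time_s: 1.3
ee_pos: [0.4355, 0.0327, 0.2949]
eef_rot: [3.142, -0.0, -0.151]
force: [1.2, -0.6, -0.0]
grip_width: 0.0941
grip_force: 0.0
```

Emit:
{"api": "arm_command", "payload": {"plan": [[[0, 0, 0, 0, 0, 0, 0.2], [0, 0, 0, 0, 0, 0, 0.2]]]}}

```text
time_s: 1.5
ee_pos: [0.4352, 0.0312, 0.2941]
eef_rot: [3.141, 0.001, -0.149]
force: [0.6, -1.0, 0.2]
grip_width: 0.0813
grip_force: 0.0
```

Run:
```python
from h import *
o=ctrl.get_obs(); print({k:np.round(o[k],4) for k in("time_s","ee_pos","eef_rot","grip_width","qpos")})
p,d,i=grab("wrist"); cv2.imwrite("pics/w1.png",p); np.savez("wrist0.npz",p=p,d=d,T=i["world_to_cam"],k=[i[x] for x in("fx","fy","cx","cy")])
```

```text
{'time_s': np.float64(1.5), 'ee_pos': array([0.4352, 0.0312, 0.2941]), 'eef_rot': array([ 3.1413e+00,  1.0000e-03, -1.4870e-01]), 'grip_width': np.float64(0.0813), 'qpos': array([-1.2300e-02, -1.6600e-02,  1.6765e+00, -1.0000e-04,  1.4827e+00,
        1.7073e+00])}
```

View pics/w1.png

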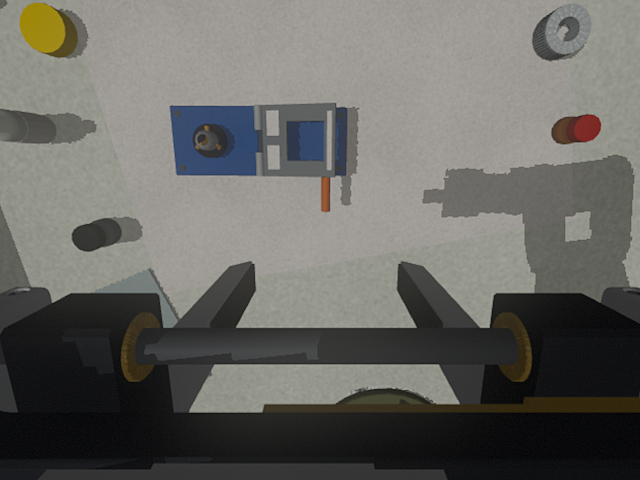

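The wrist view shows the spigot at (208,138), the knob bar at (325,178–211) and the collar at (565,32). The jig spans x=170–347.

```bash
cat > m1.py <<'E'
from m0 import *
print("----")
v,u=np.mgrid[:480,:640]
def rect(n,b,):
    p,d,i=load(n); C=cloud(d,i); H,S,V=cv2.split(cv2.cvtColor(p,cv2.COLOR_BGR2HSV))
    return p,i,C,H,S,V,(u>=b[0])&(u<b[1])&(v>=b[2])&(v<b[3])
for n,b,kb,sb in(("wrist",(160,355,95,185),(318,333,176,215),(190,228,120,160)),("top",(215,320,235,300),(290,305,278,302),(228,262,242,272))):
    p,i,C,H,S,V,B=rect(n,b)
    m=B&(H>100)&(H<130)&(S>110)&(V>30)
    Z=C[...,2]; m2=m&(abs(Z-.025)<.003)
    pts=np.array([onz(i,x,y,.025)[:2] for y,x in np.argwhere(m2)],np.float32)
    r=cv2.minAreaRect(pts*1000); print(n,"+half rect",r, cv2.boxPoints(r).round(1).tolist())
    K=(u>=kb[0])&(u<kb[1])&(v>=kb[2])&(v<kb[3])&(H<14)&(S>120)&(V>50)
    k=C[K]; print("knob",K.sum(),k.mean(0),k.min(0),k.max(0)); e=np.linalg.svd(k[:,:2]-k[:,:2].mean(0),full_matrices=0)[2][0]; print("dir",e)
    Sg=(u>=sb[0])&(u<sb[1])&(v>=sb[2])&(v<sb[3])&(Z>.0565)&(Z<.065)
    print("spigot top",Sg.sum(),C[Sg].mean(0),Z[Sg].max())
    Pd=(u>=sb[0])&(u<sb[1])&(v>=sb[2])&(v<sb[3])&(Z>.033)
    q=np.array([C[y,x,:2] for y,x in np.argwhere(Pd)],np.float32); print("pad circ",cv2.minEnclosingCircle(q*1000))
p,i,C,H,S,V,B=rect("wrist",(520,600,0,70)); Z=C[...,2]
m=B&(Z>.024)&(Z<.034); q=C[m][:,:2].astype(np.float32); print("collar",m.sum(),cv2.minEnclosingCircle(q*1000),np.median(C[m],0))
E
python3 m1.py | sed '1,/----/d'
```

```text
wrist +half rect ((544.8858642578125, 161.1192626953125), (109.43737030029297, 85.34613800048828), 81.39533233642578) [[494.5, 113.4000015258789], [578.9000244140625, 100.5999984741211], [595.2999877929688, 208.8000030517578], [510.8999938964844, 221.60000610351562]]
knob 271 [0.45789707 0.02878149 0.05396668] [0.43607231 0.02140301 0.04800259] [0.50218545 0.0362549  0.47424943]
dir [-0.98943416  0.14498293]
spigot top 105 [0.54430871 0.16408147 0.05826876] 0.061334486832953616
pad circ ((526.3177490234375, 104.16350555419922), 85.96886444091797)
top +half rect ((534.632080078125, 107.85151672363281), (217.1693878173828, 85.51839447021484), 81.08667755126953) [[475.6000061035156, 7.199999809265137], [560.0999755859375, -6.0], [593.7000122070312, 208.5], [509.20001220703125, 221.8000030517578]]
knob 70 [0.45818231 0.02965854 0.04998795] [0.43553896 0.02324511 0.00802505] [0.47910258 0.03505494 0.06107792]
dir [-0.99089383  0.13464554]
spigot top 14 [0.54268414 0.16487157 0.05860163] 0.06385650891486927
pad circ ((434.1944274902344, 71.93070983886719), 173.56130981445312)
collar 1565 ((607.9789428710938, -288.2545166015625), 28.3880615234375) [ 0.60780161 -0.28778214  0.02876084]
```

Scaled: 264 mm / 1000 = 0.264, 255 mm / 1000 = 0.255, -0.003 rad / 6.2832 = -0.0005.

Emit:
{"api": "arm_command", "payload": {"plan": [[[0.008, 0, 0.04, 0, 0, 0, 0.2], [0.015, 0, 0.085, 0, 0, 0, 0.2], [0.022, 0, 0.13, 0, 0, 0, 0.2], [0.022, 0, 0.17, 0, 0, 0, 0.2], [0.022, 0, 0.21, 0, 0, 0, 0.2], [0.022, -0.001, 0.24, 0, 0, -0.0005, 0.2], [0.022, -0.001, 0.255, 0, 0, -0.0005, 0.2], [0.022, -0.001, 0.264, 0, 0, -0.0005, 0.2], [0.022, -0.001, 0.264, 0, 0, -0.0005, 0.2], [0.022, -0.001, 0.264, 0, 0, -0.0005, 0.2]]]}}

```text
time_s: 2.55
ee_pos: [0.4576, 0.0276, 0.0314]
eef_rot: [-3.141, -0.001, -0.149]
force: [0.7, 0.0, -0.2]
grip_width: 0.0378
grip_force: 0.0
```

Emit:
{"api": "arm_command", "payload": {"plan": [[[0, 0, 0, 0, 0, 0, 0.9], [0, 0, 0, 0, 0, 0, 0.9], [0, 0, 0, 0, 0, 0, 0.9], [0, 0, 0, 0, 0, 0, 0.9], [0, 0, 0, 0, 0, 0, 0.9], [0, 0, 0, 0, 0, 0, 0.9]]], "squeeze": 10}}

```text
time_s: 3.15
ee_pos: [0.4574, 0.0286, 0.0307]
eef_rot: [-3.141, -0.0, -0.148]
force: [1.8, 4.9, -1.0]
grip_width: 0.0117
grip_force: 10.0
```

Scaled: -86 mm / 1000 = -0.086, -73.5 mm / 1000 = -0.0735.

Emit:
{"api": "arm_command", "payload": {"plan": [[[0, -0.003, -0.011, 0, 0, 0, 0.9], [0, -0.0075, -0.0205, 0, 0, 0, 0.9], [0, -0.013, -0.03, 0, 0, 0, 0.9], [0, -0.019, -0.038, 0, 0, 0, 0.9], [0, -0.0265, -0.0455, 0, 0, 0, 0.9], [0, -0.0345, -0.0525, 0, 0, 0, 0.9], [0, -0.0435, -0.058, 0, 0, 0, 0.9], [0, -0.053, -0.0625, 0, 0, 0, 0.9], [0, -0.063, -0.066, 0, 0, 0, 0.9], [0, -0.0735, -0.068, 0, 0, 0, 0.9], [0, -0.084, -0.069, 0, 0, 0, 0.9], [0, -0.086, -0.069, 0, 0, 0, 0.9]]]}}

```text
time_s: 4.35
ee_pos: [0.4704, 0.1143, 0.1001]
eef_rot: [-3.141, -0.001, -0.147]
force: [1.9, -1.9, 7.9]
grip_width: 0.0118
grip_force: 10.0
```

Scaled: -87 mm / 1000 = -0.087, -85 mm / 1000 = -0.085.

Emit:
{"api": "arm_command", "payload": {"plan": [[[0, -0.0105, 0.0005, 0, 0, 0, 0.9], [0, -0.021, 0.0025, 0, 0, 0, 0.9], [0, -0.031, 0.0055, 0, 0, 0, 0.9], [0, -0.0405, 0.01, 0, 0, 0, 0.9], [0, -0.0495, 0.015, 0, 0, 0, 0.9], [0, -0.058, 0.022, 0, 0, 0, 0.9], [0, -0.0655, 0.029, 0, 0, 0, 0.9], [0, -0.072, 0.0375, 0, 0, 0, 0.9], [0, -0.0775, 0.0465, 0, 0, 0, 0.9], [0, -0.082, 0.056, 0, 0, 0, 0.9], [0, -0.085, 0.066, 0, 0, 0, 0.9], [0, -0.087, 0.0765, 0, 0, 0, 0.9]]]}}

```text
time_s: 5.55
ee_pos: [0.4827, 0.1999, 0.0222]
eef_rot: [-3.141, 0.0, -0.148]
force: [0.8, 2.1, 2.9]
grip_width: 0.0117
grip_force: 10.0
```

Scaled: 14 mm / 1000 = 0.014, 11.5 mm / 1000 = 0.0115.

Emit:
{"api": "arm_command", "payload": {"plan": [[[0, -0.0005, 0.006, 0, 0, 0, 0.9], [0, -0.001, 0.0115, 0, 0, 0, 0.9], [0, -0.001, 0.014, 0, 0, 0, 0.9], [0, -0.001, 0.014, 0, 0, 0, 0.9]]]}}

```text
time_s: 5.95
ee_pos: [0.4828, 0.2008, 0.0083]
eef_rot: [-3.141, 0.0, -0.148]
force: [0.8, 7.2, -1.1]
grip_width: 0.0115
grip_force: 10.0
```

Run:
```python
from h import *
o=ctrl.get_obs(); print({k:np.round(o[k],4) for k in("time_s","ee_pos","eef_rot","grip_width","qpos","force")})
P=[]
p,d,i=grab("wrist"); p2,_,_=grab("side")
cv2.imwrite("pics/c2.png",np.hstack([p[60:360,:600][:, 100:500],cv2.resize(p2[180:300,210:350],(350,300),interpolation=2)]))
np.savez("wrist1.npz",p=p,d=d,T=i["world_to_cam"],k=[i[x] for x in("fx","fy","cx","cy")])
```

```text
{'time_s': np.float64(5.95), 'ee_pos': array([0.4828, 0.2008, 0.0083]), 'eef_rot': array([-3.1408e+00,  3.0000e-04, -1.4840e-01]), 'grip_width': np.float64(0.0115), 'qpos': array([3.2360e-01, 4.9510e-01, 1.7628e+00, 1.1000e-03, 8.8350e-01,
       2.0421e+00]), 'force': array([ 0.8102,  7.2379, -1.1078])}
```

View pics/c2.png

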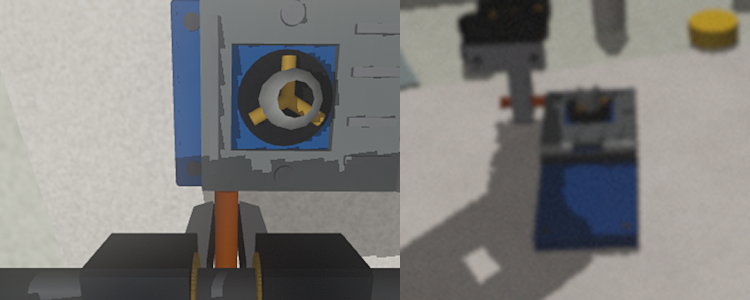

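The plate is folded with its ribs up, and its window sits round the spigot, whose centre is near full-image (391,158). Next I'll check plate heights and refine the spigot position.

Run:
```python
from h import *
z=np.load("wrist1.npz"); k=z["k"]; i=dict(fx=k[0],fy=k[1],cx=k[2],cy=k[3],world_to_cam=z["T"]); C=cloud(z["d"],i); Z=C[...,2]
for b in((306,328,80,240),(340,385,215,222),(445,460,100,220),(275,298,80,230)):
    q=C[b[2]:b[3],b[0]:b[1]].reshape(-1,3); print(b,np.median(q,0).round(4))
v,u=np.mgrid[:480,:640]; B=(u>340)&(u<435)&(v>105)&(v<210)
m=B&(Z>.0573)&(Z<.062); print("ring",m.sum(),cv2.minEnclosingCircle(C[m][:,:2].astype(np.float32)*1000),np.median(Z[m]))
H,S,V=cv2.split(cv2.cvtColor(z["p"],cv2.COLOR_BGR2HSV))
m=B&(V<60)&(abs(Z-.037)<.003); c=cv2.minEnclosingCircle(C[m][:,:2].astype(np.float32)*1000);print("pad",m.sum(),c)
m=B&(H>12)&(H<30)&(S>110)&(abs(Z-.0435)<.0025); n,l,st,ce=cv2.connectedComponentsWithStats(m.astype(np.uint8))
for j in range(1,n):
    if st[j,4]>15: q=C[l==j]; print("pin",st[j,4],q.mean(0).round(4))
```

```text
(306, 328, 80, 240) [0.5498 0.1966 0.0328]
(340, 385, 215, 222) [0.5195 0.1793 0.0321]
(445, 460, 100, 220) [0.5408 0.1351 0.0322]
(275, 298, 80, 230) [0.5541 0.2108 0.026 ]
ring 706 ((545.564453125, 167.12265014648438), 10.049012184143066) 0.05857936102278387
pad 3768 ((545.4174194335938, 166.23806762695312), 20.974437713623047)
pin 180 [0.5603 0.1647 0.0443]
pin 568 [0.5448 0.1647 0.0445]
pin 187 [0.5405 0.1802 0.0443]
pin 104 [0.5353 0.1543 0.0444]
```

The plate lies flat, with its top about 31 mm after bias. Spigot estimate is (0.5452, 0.1655). Next: release, rise, and go to the collar.

Emit:
{"api": "arm_command", "payload": {"plan": [[[0, 0, 0, 0, 0, 0, 0.5], [0, 0, 0, 0, 0, 0, 0.5], [0, 0, 0, 0, 0, 0, 0.5], [0, 0, -0.02, 0, 0, 0, 0.5], [0, 0, -0.06, 0, 0, 0, 0.5], [0, 0, -0.105, 0, 0, 0, 0], [0, 0, -0.15, 0, 0, 0, -0.5], [0, 0, -0.18, 0, 0, 0, -0.8], [0, 0, -0.18, 0, 0, 0, -0.8]]]}}

```text
time_s: 6.95
ee_pos: [0.4843, 0.2007, 0.1933]
eef_rot: [-3.139, -0.006, -0.148]
force: [0.5, 0.6, -0.8]
grip_width: 0.0521
grip_force: 0.0
```

Run:
```python
from h import *
o=ctrl.get_obs(); print(o["ee_pos"],o["eef_rot"])
print(rel([.575,-.288,.18],0))
```

```text
[0.48430938 0.20066245 0.19327912] [-3.13852144 -0.00620219 -0.14832039]
[ 1.61823e+02  4.69937e+02  1.28400e+01 -3.00000e-03 -6.00000e-03
 -1.48000e-01]
```

Scaled: 470 mm / 1000 = 0.47, 460 mm / 1000 = 0.46, -0.148 rad / 6.2832 = -0.0236.

Emit:
{"api": "arm_command", "payload": {"plan": [[[0.014, 0.04, 0.001, 0, 0, -0.0032, -1], [0.028, 0.082, 0.002, 0, 0, -0.0064, -1], [0.042, 0.124, 0.003, 0, 0, -0.0095, -1], [0.057, 0.166, 0.004, 0, 0, -0.0127, -1], [0.071, 0.208, 0.005, 0, 0, -0.0159, -1], [0.086, 0.25, 0.006, 0, 0, -0.0191, -1], [0.1, 0.292, 0.007, 0, 0, -0.0223, -1], [0.115, 0.334, 0.009, 0, 0, -0.0236, -1], [0.13, 0.376, 0.011, 0, 0, -0.0236, -1], [0.144, 0.418, 0.013, 0, 0, -0.0236, -1], [0.158, 0.46, 0.013, 0, 0, -0.0236, -1], [0.162, 0.47, 0.013, 0, 0, -0.0236, -1]]]}}

```text
time_s: 8.15
ee_pos: [0.5729, -0.2923, 0.174]
eef_rot: [-3.141, 0.002, -0.004]
force: [0.4, 1.0, -0.0]
grip_width: 0.0939
grip_force: 0.0
```

Emit:
{"api": "arm_command", "payload": {"plan": [[[0, 0, 0, 0, 0, 0, -1], [0, 0, 0, 0, 0, 0, -1]]]}}

```text
time_s: 8.35
ee_pos: [0.5735, -0.2875, 0.1753]
eef_rot: [-3.141, 0.001, 0.0]
force: [0.9, 0.4, -0.7]
grip_width: 0.094
grip_force: 0.0
```

Run:
```python
from h import *
o=ctrl.get_obs(); print({k:np.round(o[k],4) for k in("time_s","ee_pos","eef_rot","grip_width")})
p,d,i=grab("wrist"); cv2.imwrite("pics/w3.png",p); C=cloud(d,i); Z=C[...,2]
m=(Z>.022)&(Z<.034)&(np.hypot(C[...,0]-.607,C[...,1]+.289)<.05)
v,u=np.mgrid[:480,:640]; print(m.sum(),u[m].mean(),v[m].mean(),cv2.minEnclosingCircle(C[m][:,:2].astype(np.float32)*1000),np.median(Z[m]))
H,S,V=cv2.split(cv2.cvtColor(p,cv2.COLOR_BGR2HSV)); r=((H<8)|(H>172))&(S>150)&(Z>.038)&(Z<.055); print("pot",r.sum(),C[r].mean(0))
```

```text
{'time_s': np.float64(8.35), 'ee_pos': array([ 0.5735, -0.2875,  0.1753]), 'eef_rot': array([-3.1408e+00,  1.0000e-03,  2.0000e-04]), 'grip_width': np.float64(0.094)}
1866 327.6109324758842 191.62004287245446 ((608.5592041015625, -287.40875244140625), 27.583511352539062) 0.029393000204550435
pot 692 [ 0.49099386 -0.30193355  0.04644508]
```

View pics/w3.png

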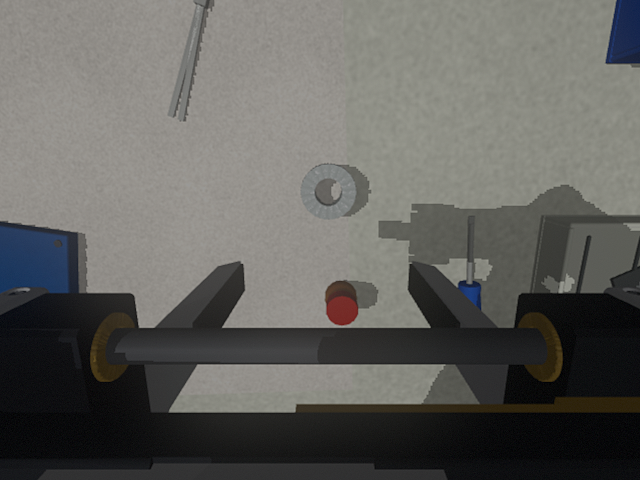

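The collar is at (327,191), i.e. (0.6085, -0.2875), with diameter 55 mm as expected. The pot is at (342,305), well clear. Next: descend and grip.

Scaled: 168 mm / 1000 = 0.168, 160 mm / 1000 = 0.16.

Emit:
{"api": "arm_command", "payload": {"plan": [[[0.012, 0, 0.03, 0, 0, 0, -1], [0.024, 0, 0.065, 0, 0, 0, -1], [0.035, 0, 0.1, 0, 0, 0, -1], [0.035, 0, 0.125, 0, 0, 0, -1], [0.035, 0, 0.145, 0, 0, 0, -1], [0.035, 0, 0.16, 0, 0, 0, -1], [0.035, 0, 0.168, 0, 0, 0, -1], [0.035, 0, 0.168, 0, 0, 0, -1], [0.035, 0, 0.168, 0, 0, 0, -1]]]}}

```text
time_s: 9.3
ee_pos: [0.6092, -0.2885, 0.0092]
eef_rot: [3.141, -0.001, 0.0]
force: [-0.2, -0.9, -0.9]
grip_width: 0.094
grip_force: 0.0
```

Emit:
{"api": "arm_command", "payload": {"plan": [[[0, 0, 0, 0, 0, 0, 0.5], [0, 0, 0, 0, 0, 0, 0.5], [0, 0, 0, 0, 0, 0, 0.5], [0, 0, 0, 0, 0, 0, 0.5], [0, 0, 0, 0, 0, 0, 0.5], [0, 0, 0, 0, 0, 0, 0.5], [0, 0, 0, 0, 0, 0, 0.5]]], "squeeze": 30}}

```text
time_s: 10.0
ee_pos: [0.6087, -0.2886, 0.0082]
eef_rot: [3.141, -0.0, -0.0]
force: [-0.3, 0.2, 0.5]
grip_width: 0.0536
grip_force: 30.0
```

Scaled: -415 mm / 1000 = -0.415, -120 mm / 1000 = -0.12.

Emit:
{"api": "arm_command", "payload": {"plan": [[[0, 0, -0.02, 0, 0, 0, 0.5], [0, 0, -0.055, 0, 0, 0, 0.5], [-0.003, -0.02, -0.09, 0, 0, 0, 0.5], [-0.009, -0.06, -0.115, 0, 0, 0, 0.5], [-0.015, -0.105, -0.12, 0, 0, 0, 0.5], [-0.021, -0.15, -0.12, 0, 0, 0, 0.5], [-0.027, -0.195, -0.12, 0, 0, 0, 0.5], [-0.034, -0.24, -0.12, 0, 0, 0, 0.5], [-0.04, -0.285, -0.12, 0, 0, 0, 0.5], [-0.046, -0.33, -0.12, 0, 0, 0, 0.5], [-0.053, -0.375, -0.12, 0, 0, 0, 0.5], [-0.058, -0.415, -0.115, 0, 0, 0, 0.5]]]}}

```text
time_s: 11.2
ee_pos: [0.5503, 0.1286, 0.1236]
eef_rot: [-3.141, -0.001, 0.0]
force: [0.7, -0.1, -2.1]
grip_width: 0.0539
grip_force: 30.0
```

Emit:
{"api": "arm_command", "payload": {"plan": [[[-0.004, -0.022, 0.005, 0, 0, 0, 0.5], [-0.0055, -0.039, 0.01, 0, 0, 0, 0.5], [-0.0055, -0.039, 0.01, 0, 0, 0, 0.5], [-0.0055, -0.039, 0.01, 0, 0, 0, 0.5]]]}}

```text
time_s: 11.6
ee_pos: [0.5454, 0.165, 0.1129]
eef_rot: [3.141, 0.0, -0.0]
force: [0.2, 0.2, -1.8]
grip_width: 0.054
grip_force: 30.0
```

Run:
```python
from h import *
o=ctrl.get_obs(); print({k:np.round(o[k],4) for k in("time_s","ee_pos","eef_rot","grip_width","qpos")})
print(rel([.5452,.1655,.085],0))
p,d,i=grab("wrist"); C=cloud(d,i); Z=C[...,2]; t=o["ee_pos"]
m=(abs(Z-t[2]-.02)<.006)&(np.hypot(C[...,0]-t[0],C[...,1]-t[1])<.032); print(m.sum(),cv2.minEnclosingCircle(C[m][:,:2].astype(np.float32)*1000),np.median(Z[m])-t[2])
s,_,_=grab("side")
cv2.imwrite("pics/c4.png",np.hstack([p[100:400,120:520],cv2.resize(s[150:300,210:350],(280,300),interpolation=2)]))
```

```text
{'time_s': np.float64(11.6), 'ee_pos': array([0.5454, 0.165 , 0.1129]), 'eef_rot': array([ 3.1413e+00,  3.0000e-04, -3.0000e-04]), 'grip_width': np.float64(0.054), 'qpos': array([ 2.2960e-01,  4.3400e-01,  1.5637e+00, -2.0000e-04,  1.1443e+00,
        1.8008e+00])}
[-0.218 -0.474 27.95   0.     0.    -0.   ]
6394 ((549.3114624023438, 165.0273895263672), 30.840381622314453) 0.020940696239368936
```

View pics/c4.png

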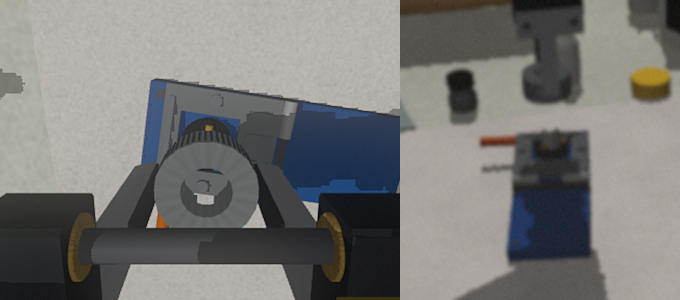

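The collar hangs level in the fingers above the spigot. The hand is at (0.5454, 0.165), so I'll lower it onto the taper.

Scaled: 52 mm / 1000 = 0.052, 50 mm / 1000 = 0.05.

Emit:
{"api": "arm_command", "payload": {"plan": [[[0, -0.0005, 0.015, 0, 0, 0, 0.5], [0, -0.0005, 0.03, 0, 0, 0, 0.5], [0, -0.0005, 0.038, 0, 0, 0, 0.5], [0, -0.0005, 0.042, 0, 0, 0, 0.5], [0, -0.0005, 0.046, 0, 0, 0, 0.5], [0, -0.0005, 0.05, 0, 0, 0, 0.5], [0, -0.0005, 0.052, 0, 0, 0, 0.5], [0, -0.0005, 0.052, 0, 0, 0, 0.5]]]}}

```text
time_s: 12.5
ee_pos: [0.5453, 0.166, 0.061]
eef_rot: [3.142, 0.0, -0.0]
force: [-0.8, 0.9, -2.4]
grip_width: 0.0538
grip_force: 30.0
```

Scaled: 10.5 mm / 1000 = 0.0105, 10 mm / 1000 = 0.01.

Emit:
{"api": "arm_command", "payload": {"plan": [[[0, 0, 0.003, 0, 0, 0, 0.5], [0, 0, 0.006, 0, 0, 0, 0.5], [0, 0, 0.008, 0, 0, 0, 0.5], [0, 0, 0.01, 0, 0, 0, 0.5], [0, 0, 0.0105, 0, 0, 0, 0.5], [0, 0, 0.0105, 0, 0, 0, 0.5]]]}}

```text
time_s: 13.1
ee_pos: [0.5455, 0.1661, 0.0517]
eef_rot: [-3.141, -0.001, -0.0]
force: [-5.3, -0.8, 11.6]
grip_width: 0.0539
grip_force: 30.0
```

Scaled: -0.3 mm / 1000 = -0.0003, -0.05 rad / 6.2832 = -0.008.

Emit:
{"api": "arm_command", "payload": {"plan": [[[-0.0003, 0, 0, 0, 0, -0.008, 0.5], [-0.0003, 0, 0, 0, 0, -0.0159, 0.5], [-0.0003, 0, 0, 0, 0, -0.0239, 0.5], [-0.0003, 0, 0, 0, 0, -0.0318, 0.5], [-0.0003, 0, 0, 0, 0, -0.0398, 0.5], [-0.0003, 0, 0, 0, 0, -0.0477, 0.5], [-0.0003, 0, 0, 0, 0, -0.0477, 0.5]]]}}

```text
time_s: 13.8
ee_pos: [0.5458, 0.1663, 0.0517]
eef_rot: [3.142, -0.002, 0.302]
force: [-1.4, 0.9, 7.4]
grip_width: 0.0539
grip_force: 30.0
```

```bash
python3 -c "
from h import *
o=ctrl.get_obs(); print({k:np.round(o[k],4) for k in('ee_pos','eef_rot','force','moment')})"
```

```text
{'ee_pos': array([0.5458, 0.1663, 0.0517]), 'eef_rot': array([ 3.1416e+00, -2.4000e-03,  3.0170e-01]), 'force': array([-1.3904,  0.9117,  7.4169]), 'moment': array([0.071 , 0.1207, 0.043 ])}
```

Scaled: 0.5 mm / 1000 = 0.0005, -0.3 rad / 6.2832 = -0.0477.

Emit:
{"api": "arm_command", "payload": {"plan": [[[0, 0, 0.0005, 0, 0, -0.008, 0.5], [0, 0, 0.0005, 0, 0, -0.0159, 0.5], [0, 0, 0.0005, 0, 0, -0.0239, 0.5], [0, 0, 0.0005, 0, 0, -0.0318, 0.5], [0, 0, 0.0005, 0, 0, -0.0398, 0.5], [0, 0, 0.0005, 0, 0, -0.0477, 0.5], [0, 0, 0.0005, 0, 0, -0.0477, 0.5]]]}}

```text
time_s: 14.5
ee_pos: [0.5462, 0.1665, 0.0515]
eef_rot: [3.141, -0.004, 0.602]
force: [0.6, 1.4, 8.3]
grip_width: 0.0539
grip_force: 30.0
```

Scaled: 0.5 mm / 1000 = 0.0005, -0.3 rad / 6.2832 = -0.0477.

Emit:
{"api": "arm_command", "payload": {"plan": [[[0, 0, 0.0005, 0, 0, -0.008, 0.5], [0, 0, 0.0005, 0, 0, -0.0159, 0.5], [0, 0, 0.0005, 0, 0, -0.0239, 0.5], [0, 0, 0.0005, 0, 0, -0.0318, 0.5], [0, 0, 0.0005, 0, 0, -0.0398, 0.5], [0, 0, 0.0005, 0, 0, -0.0477, 0.5], [0, 0, 0.0005, 0, 0, -0.0477, 0.5]]]}}

```text
time_s: 15.2
ee_pos: [0.545, 0.1661, 0.0495]
eef_rot: [-3.142, 0.0, 0.901]
force: [0.1, 0.2, -1.7]
grip_width: 0.0537
grip_force: 30.0
```

It has dropped: z is down 2 mm and there is no contact force. Pressing down in steps.

Scaled: 4 mm / 1000 = 0.004, 3 mm / 1000 = 0.003.

Emit:
{"api": "arm_command", "payload": {"plan": [[[0, 0, 0.001, 0, 0, 0, 0.5], [0, 0, 0.002, 0, 0, 0, 0.5], [0, 0, 0.003, 0, 0, 0, 0.5], [0, 0, 0.004, 0, 0, 0, 0.5], [0, 0, 0.004, 0, 0, 0, 0.5]]], "squeeze": 50}}

```text
time_s: 15.7
ee_pos: [0.5449, 0.166, 0.0454]
eef_rot: [-3.141, 0.0, 0.9]
force: [-0.4, 0.6, -1.6]
grip_width: 0.0536
grip_force: 50.0
```

Keyed and free. Pressing the pad now.

Scaled: 6 mm / 1000 = 0.006, 5 mm / 1000 = 0.005.

Emit:
{"api": "arm_command", "payload": {"plan": [[[0, 0, 0.001, 0, 0, 0, 0.5], [0, 0, 0.002, 0, 0, 0, 0.5], [0, 0, 0.003, 0, 0, 0, 0.5], [0, 0, 0.004, 0, 0, 0, 0.5], [0, 0, 0.005, 0, 0, 0, 0.5], [0, 0, 0.006, 0, 0, 0, 0.5], [0, 0, 0.006, 0, 0, 0, 0.5]]]}}

```text
time_s: 16.4
ee_pos: [0.5451, 0.1661, 0.0401]
eef_rot: [3.141, -0.0, 0.9]
force: [-3.9, -1.2, 8.4]
grip_width: 0.0535
grip_force: 50.0
```

Scaled: 1.5 mm / 1000 = 0.0015, 1 mm / 1000 = 0.001.

Emit:
{"api": "arm_command", "payload": {"plan": [[[0, 0, 0.0005, 0, 0, 0, 0.5], [0, 0, 0.001, 0, 0, 0, 0.5], [0, 0, 0.0015, 0, 0, 0, 0.5], [0, 0, 0.0015, 0, 0, 0, 0.5], [0, 0, 0.0015, 0, 0, 0, 0.5]]]}}

```text
time_s: 16.9
ee_pos: [0.5452, 0.1662, 0.0397]
eef_rot: [3.141, -0.001, 0.9]
force: [-9.2, -3.0, 19.9]
grip_width: 0.0542
grip_force: 50.0
```

Run:
```python
from h import *
o=ctrl.get_obs(); print({k:np.round(o[k],4) for k in("time_s","ee_pos","eef_rot","force","moment")})
p,d,i=grab("wrist"); C=cloud(d,i); Z=C[...,2]; t=o["ee_pos"]
m=(abs(Z-t[2]-.02)<.006)&(np.hypot(C[...,0]-t[0],C[...,1]-t[1])<.026); print(m.sum(),np.median(Z[m]),C[m].mean(0))
s,ds,js=grab("side"); C2=cloud(ds,js); m=(np.hypot(C2[...,0]-t[0],C2[...,1]-t[1])<.026)&(C2[...,2]<.07); print("side top",m.sum(),np.percentile(C2[m][:,2],[5,50,95]))
cv2.imwrite("pics/c5.png",np.hstack([p[100:400,120:520],cv2.resize(s[150:300,210:350],(280,300),interpolation=2)]))
```

```text
{'time_s': np.float64(16.9), 'ee_pos': array([0.5452, 0.1662, 0.0397]), 'eef_rot': array([ 3.1411e+00, -7.0000e-04,  8.9980e-01]), 'force': array([-9.1573, -3.0054, 19.9441]), 'moment': array([-0.4342,  1.7917, -0.0117])}
6100 0.06040585025540923 [0.54668787 0.16820157 0.05987656]
side top 214 [0.03083135 0.05889208 0.06133914]
```

View pics/c5.png

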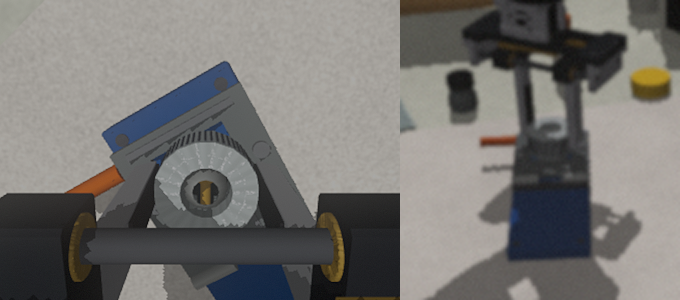

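The collar is at its hard stop with about 20 N on it. Its top reads 60 mm (32 + 28), the plate is folded, and the bystanders in view are untouched. Handing in.

```bash
python3 -c "
from station import ctrl
print(ctrl.hand_in())"
```

```text
the job is handed in; nothing more can be done
None
```

The job is handed in, with no verdict returned: the carrier plate is folded over with its ribs up, and the collar is keyed over the pins and held at its stop by the fingers with about 20 N (collar top measured at 60 mm, as expected when home).

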